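# Clamp a shelf-post offcut with a reversible ratchet clamp

## Task

The offcut of shelf post on the bench clamp has to be clamped. The clamp's ratchet is set to release: flip its direction lever over to the tightening side, then swing the handle back anticlockwise almost to its stop to feel that it free-wheels with the jaw standing still, and then ratchet the handle clockwise, as many strokes as needed, until the post is held snugly and squarely between jaw and backstop without crushing its thin wall. Work only through the lever and the handle, never drive the jaw open, leave the other things where they lie, and let go at the end.

Things in the scene. Friction and masses are not known exactly. Their poses are not given: they have to be found in the camera images.
- axis (a point): On the vertical axis of the ratchet, level with the top of its head (steel disc, 100 mm diameter, top 90 mm above the bench), at one end of the fixed grey bed (120 x 320 x 20 mm). Axes are those of the clamp: +y runs along the bed towards the backstop, the way the jaw closes; z up; the handle at 0 points to -x.
- handle (a joint): Handle, a flat steel bar, top at 87 mm; rad, + is CLOCKWISE from above, stops at -0.8 and 0.8, at 0 along the clamp's -x. Lever on tighten: clockwise drives the jaw (after up to 0.31 rad of slack, one tooth), anticlockwise free-wheels with clicks, up to 5 N at the grip. Lever on release: anticlockwise drives the jaw open, clockwise free-wheels.
- lever (a joint): Direction lever, dark steel rocker on top of the handle, pivot 58 mm from the axis; rad, clockwise +; -0.5 is release (start), +0.5 tighten. A spring snaps it over its middle: about 2 N sideways at the tab moves it, beyond 0 it jumps on. It may rest anywhere from 0.15 to 0.5 (pawl on a tooth) and rocks while free-wheeling.
- tab (a point): Upright round tab of the lever, 12 mm diameter, half-way up it (112 mm above the bench; top at 123, the lever's arm below it ends at 99 mm). It is 38 mm from the lever's pivot towards the axis, 18 mm to one side of the handle's centre line; seen from the grip towards the axis left is release, right is tighten.
- grip_mid (a point): Middle of the upright round black grip at the handle's end, 150 mm from the axis, 28 mm diameter, 94 to 135 mm above the bench (this point at 114 mm); spins freely. Driving the unloaded jaw takes about 7 N here along the swing (4 to 5 N still felt just after stopping); each 10 N of clamping adds 1 N. Snug is 3 to 5 N over the running effort; 9 N over it crushes the post.
- clamp: The fixed clamp: origin on the ratchet axis at bench level, axes as for axis. Bed top at 20 mm.
- jaw: Moving jaw, dark steel with a black rubber pad, 90 mm wide, 56 mm tall, slides along the clamp's +y by 15 mm per radian of driving handle turn and stays where it is left. Pad and post give 1 mm per 30 N or less. 30 to 60 N of clamping is snug; above 90 N the post is crushed. Origin: on the pad's face, at bed level.
- jaw_face (a point): Centre of the pad's face towards the post, 30 mm above the bed, as long as the pad is not squeezed.
- stop_face (a point): Centre of the face of the fixed backstop (dark steel, 100 mm wide, 60 mm tall) that looks back at the jaw, 30 mm above the bed.
- backstop: The fixed backstop: origin in its face at bed level. Axes parallel to the clamp's.
- post: The loose offcut of thin-walled perforated shelf post, a square tube 40 x 40 mm, 90 mm tall, standing upright on the bed between jaw and backstop, about 0.3 kg. Origin: centre of its foot; x and y along its sides.
- bin: Bystander: open green picking bin, 160 x 100 x 75 mm. Origin: centre of its underside.
- screwdriver: Bystander: screwdriver lying on the bench beyond the clamp.
- jar: Bystander: clear jar with a steel cap, 60 mm diameter, 80 mm tall, beyond the backstop. Origin: centre of its underside.
Not all that is in view belongs to the job. Leave any blue or purple look-alike of the post alone.

How it is judged:
On the way, in this order (a step that is already met when the one before it is completed fails the run):
1. the direction lever is flipped to the tightening side, with the jaw still (value of joint lever above 0.1 rad and distance of jaw_face from where it was at the start of the episode below 0.006 m), for 0.2 s.
2. the handle is swung back anticlockwise beyond -0.6 and free-wheels: the jaw is still within 6 mm of its start (value of joint handle below -0.6 rad and value of joint lever above 0.05 rad and distance of jaw_face from where it was at the start of the episode below 0.006 m), for 0.1 s.
3. the handle has driven the jaw against the post and the post against the backstop (contact force between each of jaw, backstop and post above 20 N), for 0.2 s.
At the end, for the whole second after the job is handed in: The post stands upright (within 0.08 rad) and square (within 0.06 rad) between jaw and backstop, held with more than 20 N and less than 85 N, at rest, with the lever still on the tightening side (all of step 3 and contact force between jaw and post below 85 N and value of joint lever above 0.1 rad and angle between post's own z axis and vertical below 0.08 rad and angle between the y axis of post and the y axis of clamp, either way round below 0.06 rad and linear speed of post below 0.02 m/s); the robot touches nothing.
It fails at once if the post is crushed: more than 90 N between jaw and post (contact force between jaw and post above 90 N).
It fails at once if the jaw is driven open by more than 6 mm (y of jaw_face in the frame of clamp below 0.094 m).
It fails at once if the robot pushes the jaw or the post itself (more than 3 N) (contact force between any of the arm, the fingers and jaw above 3 N or contact force between any of the arm, the fingers and post above 3 N).
It fails at once if a bystander is moved by more than 30 mm (distance of any of bin, screwdriver, jar from where it was at the start of the episode above 0.03 m).
It also fails if it takes over 72 s, if anything falls off the work surface, if the arm or the gripper's body presses on something with over 40 N, if the wrist force passes 120 N, or if a joint passes its speed limit or range.

## Robot

A 7-joint arm with a two-finger parallel gripper is mounted at the origin on the work surface. World frame = base frame: x ahead of the robot, y to its left, z up, the work surface at z = 0. Lengths are in m, angles in rad, forces in N, time in s.
With the tool pointing down it reaches from about 0.425 to 0.925 m from the base axis. Payload 6.8 kg.
Tool frame: the origin (TCP) lies on the mounting face of the last link; the fingertips stand 173 mm ahead of it and the grasp point (between the pads) lies 155 mm ahead of it; z points along the fingers, y is the direction in which the jaws open and shut (so a half turn about z gives the same grasp; the last joint's range is limited). The gripper opens to 85 mm and grips with 20 to 120 N. Pads are 22 mm wide; open, the fingers measure 114 mm over their backs; the gripper's body (76 mm by 85 mm) begins 54 mm behind the grasp point. The pads swing forward as they close: fully open they stand 13 mm farther back than shut.
Start: joints at [-1.272, 0.477, 0.022, 1.555, -0.011, 1.109, -0.083], TCP at [0.267, 0.62, 0.405] pointing down, gripper open.
Joint ranges: [-2.96, 2.96], [-0.34, 2.1], [-1.41, 1.46], [0.24, 2.44], [-1.37, 4.51], [0.17, 1.92], [-2.96, 2.96]. Speed limits (rad/s): [2.39, 2.39, 3.14, 3.14, 3.14, 3.14, 3.14].

## Interface

Orientations are given as a unit quaternion [w, x, y, z].
In Python, from station import sensors, read_camera, bot gives the robot as it stands. The module is installed in compiled form; this text tells all that it offers.
- The arm moves only by the tool play_rows, never from a script. Its argument "commands" is a list of rows, each a list of 4 numbers: the shift along the tool's x, y, z in m, then the turn about the tool's z in degrees. A call has 1 to 20 rows; each row shifts and turns the commanded pose from where the row before left it, along the tool's axes as they then stand; what a row does not reach is not made up. A row lasts 1/10 s, in which the tool goes at most 50 mm and 8.59 degrees, less where a joint would pass 70% of its speed; a pose out of reach is approached as far as the arm can. A call with a gripper value outside its range is refused whole. "claw" is the finger opening in m, from 0 to 0.0854, set as the call begins (left out, the last holds). The fingers move at their own pace and stop on an object; "force" is the grip in N (left out, the last holds). Time passes only in rows, so rows that do not move let the fingers close. It gives the time, the measured TCP pose, the force and the opening at its end, in the units of the state.
- sensors.get_obs(): the state, without advancing time (a new reading comes with each control period).
- read_camera(name): name is "scene" or "top" or "wrist"; returns a dict with "frame" (420x560x3 uint8, blue, green, red), "depth" (420x560 float32, m along the optical axis (not along the pixel's ray), 0 where there is no reading), "fx", "fy", "cx", "cy" (pixels), "rvec" (rotation vector, rad) and "tvec" (3), from world to camera coordinates, as OpenCV has them; the wrist camera has in their place "T_tool_cam" (4x4, takes a point from camera to tool coordinates, whose origin is the TCP and whose axes are the flange's). Camera axes: x right, y down, z forward; pixel columns grow to the right and rows downward; lengths in m; the calibration is good to about 2 mm. A picture is of the moment at which its call begins: read the wrist's pose just before it.
- bot.hand_in(): hands the job in, once; it reports no verdict.
The state is a dict: "t": time; "q": joint angles; "joint_vel": joint speeds; "joint_torque": joint torques, N m; "eef_pos": TCP position; "tool_rot": TCP orientation; "contact_force": force on the tool from outside, world axes, zero at the start; "torque": the same for the moment, N m; "gripper_width": opening from 0.0 (shut) to 1.0 (fully open).
Only numpy, scipy, OpenCV 4.12 (cv2) and the standard library are available. Lean on these libraries where they do the work, as an engineer would, in place of code of your own. Each camera call takes 0.05 s, during which the arm holds its last target.

## Working session

There is one attempt and no reset: what is moved stays moved. The work goes in short steps, Python scripts to look and compute and a tool call to move; the robot and the scene stay as the last step left them, time stands still between calls to the robot, and variables do not carry over. Pictures are saved under pics/ and viewed, and the job is handed in when it is done.

Besides the shell and the picture viewer there is one more tool, called after "Emit:" as name(argument=value, ...) on one line, values as JSON. play_rows: Moves the arm, as the interface text tells. Its arguments: {"type":"object","properties":{"commands":{"type":"array"},"claw":{"type":"number"},"force":{"type":"number"}},"required":["commands"]}

```bash
ls; mkdir -p pics; python3 - <<'E'
from station import sensors, read_camera
import cv2,numpy as np
o=sensors.get_obs(); print({k:np.round(v,3) for k,v in o.items()})
for n in ["scene","top","wrist"]:
    c=read_camera(n); cv2.imwrite(f"pics/{n}0.png",c["frame"]); print(n,c["fx"],c["cx"],c["cy"],c.get("rvec"),c.get("tvec"),c.get("T_tool_cam"))
E
```

```text
pics
{'t': np.float64(0.0), 'q': array([-1.272,  0.478,  0.022,  1.556, -0.011,  1.109, -0.083]), 'joint_vel': array([ 0.001, -0.001, -0.002,  0.002,  0.001, -0.002, -0.   ]), 'joint_torque': array([ 1.0000e-03, -5.9645e+01,  1.6090e+00, -2.8120e+01,  1.3000e-02,
        9.0000e-03, -0.0000e+00]), 'eef_pos': array([0.267, 0.62 , 0.404]), 'tool_rot': array([-0.   ,  0.202,  0.979, -0.001]), 'contact_force': array([-0.915, -0.397,  0.684]), 'torque': array([ 0.014, -0.056, -0.058]), 'gripper_width': np.float64(1.001)}
scene 496.87778551860725 284.5408774046646 211.30749630524713 [ 1.3297076   2.21399765 -0.89783993] [ 0.26445096 -0.33376068  1.62562744] None
top 458.90689467248006 276.2870886425613 201.1663747883656 [ 2.06490906 -2.14759021  0.23832805] [0.06593968 0.64506458 0.94818662] None
wrist 308.7100648591528 282.9891536262012 210.58836669340116 None None [[-5.63722144e-04 -9.58902887e-01 -2.83733916e-01  7.24227149e-02]
 [ 9.99999786e-01 -6.34357431e-04  1.57066696e-04  1.48326722e-05]
 [-3.30600426e-04 -2.83733766e-01  9.58903040e-01  2.89877644e-02]
 [ 0.00000000e+00  0.00000000e+00  0.00000000e+00  1.00000000e+00]]
```

View pics/scene0.png

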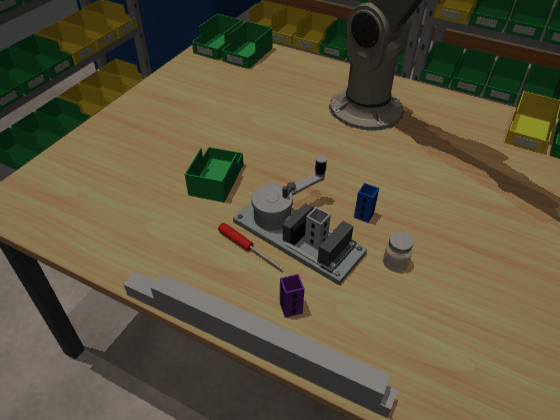

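View pics/top0.png

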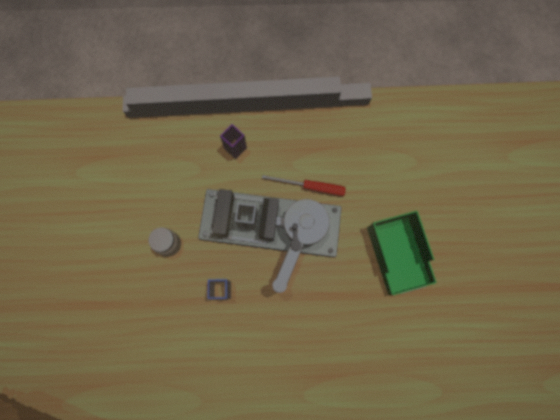

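View pics/wrist0.png

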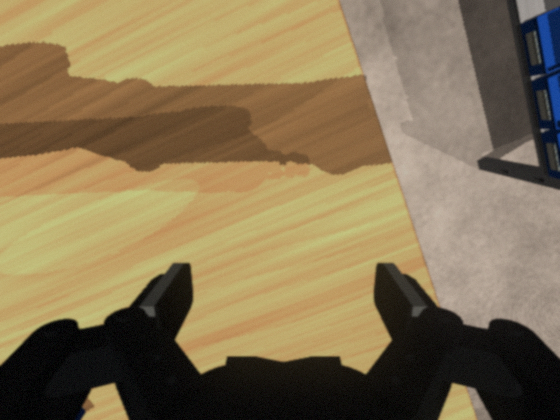

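```bash
cat > h.py <<'E'
import cv2,numpy as np
from station import sensors, read_camera
from scipy.spatial.transform import Rotation as Ro
def cam(n):
    o=sensors.get_obs(); c=read_camera(n)
    if n=="wrist":
        q=o["tool_rot"]; T=np.eye(4); T[:3,:3]=Ro.from_quat([q[1],q[2],q[3],q[0]]).as_matrix(); T[:3,3]=o["eef_pos"]
        W=T@np.array(c["T_tool_cam"]); c["R"]=W[:3,:3]; c["o"]=W[:3,3]
    else:
        R=cv2.Rodrigues(np.array(c["rvec"],float))[0]; c["R"]=R.T; c["o"]=-R.T@np.array(c["tvec"]).ravel()
    return c
def ray(c,u,v,z):
    d=c["R"]@np.array([(u-c["cx"])/c["fx"],(v-c["cy"])/c["fy"],1.]); s=(z-c["o"][2])/d[2]; return c["o"]+s*d
def dpt(c,u,v):
    z=c["depth"][int(v),int(u)]; return c["o"]+c["R"]@(z*np.array([(u-c["cx"])/c["fx"],(v-c["cy"])/c["fy"],1.]))
def proj(c,p):
    q=c["R"].T@(np.array(p)-c["o"]); return [c["fx"]*q[0]/q[2]+c["cx"],c["fy"]*q[1]/q[2]+c["cy"]]
def crop(c,name,x0,y0,x1,y1,k,b=1.0):
    im=c["frame"][y0:y1,x0:x1]; im=cv2.resize(cv2.convertScaleAbs(im,alpha=b),None,fx=k,fy=k,interpolation=cv2.INTER_CUBIC); cv2.imwrite("pics/"+name,im)
E
python3 - <<'E'
from h import *
c=cam("top"); s=cam("scene")
crop(c,"topc.png",190,170,350,310,5,2); crop(s,"scc.png",220,140,380,280,5,2)
print(c["o"],s["o"])
for u,v in [(306,222),(280,286),(268,290),(222,212),(268,220),(245,214),(217,290),(324,188),(403,253),(163,241),(296,245)]: print(u,v,dpt(c,u,v).round(4))
for u,v in [(320,160),(288,187),(272,192)]: print('s',u,v,dpt(s,u,v).round(4))
E
```

```text
[0.42391868 0.04951014 1.0664689 ] [1.35099514 0.3950554  0.91800786]
306 222 [ 0.5939 -0.0213  0.0932]
280 286 [0.4589 0.0406 0.1406]
268 290 [0.4563 0.067  0.001 ]
222 212 [0.6254 0.1604 0.0809]
268 220 [0.6039 0.0604 0.0798]
245 214 [0.6305 0.1138 0.0226]
217 290 [ 0.4609  0.1836 -0.0024]
324 188 [ 0.6845 -0.0726  0.026 ]
403 253 [ 0.5282 -0.249   0.0014]
163 241 [0.5668 0.2888 0.0796]
296 245 [0.5441 0.003  0.1017]
s 320 160 [0.4677 0.0426 0.1408]
s 288 187 [ 5.536e-01 -4.000e-04  1.014e-01]
s 272 192 [ 0.5775 -0.0316  0.0905]
```

View pics/topc.png

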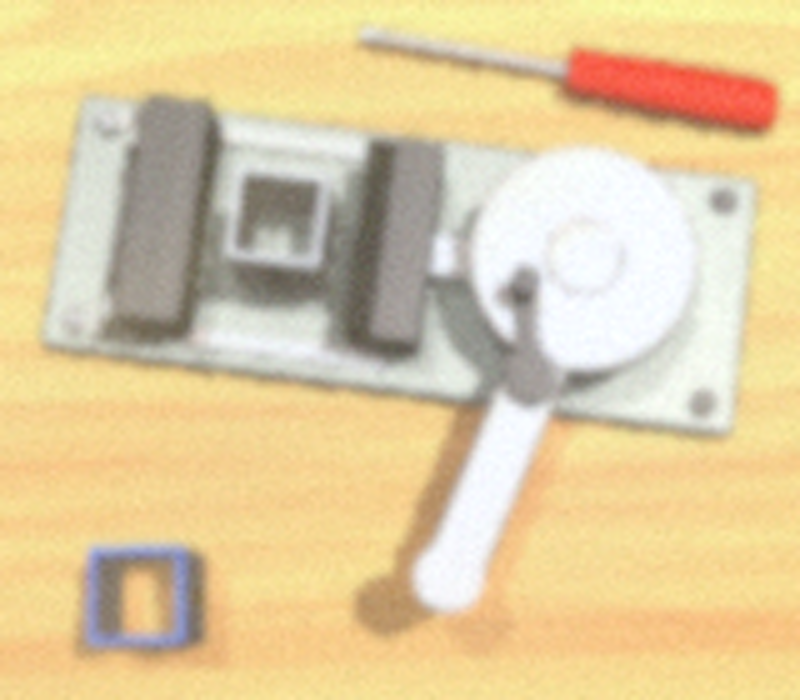

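View pics/scc.png

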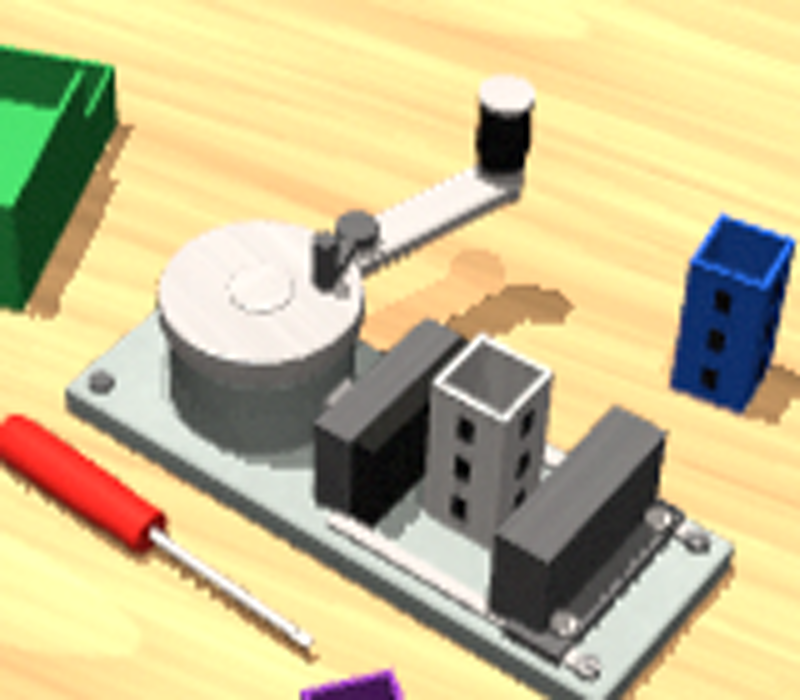

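```bash
python3 - <<'E'
from h import *
c=cam("top")
P=lambda u,v,z: ray(c,190+u/5-.4,170+v/5-.4,z)[:2]
cs=[P(85,97,.02),P(755,183,.02),P(728,432,.02),P(45,350,.02)]
print(np.round(cs,4),[np.linalg.norm(cs[i]-cs[(i+1)%4]).round(4) for i in range(4)])
d=(cs[0]-cs[1])+(cs[3]-cs[2]); print("clamp yaw of y",np.arctan2(d[1],d[0]))
e=(cs[0]-cs[3])+(cs[1]-cs[2]); print("clamp x ang",np.arctan2(e[1],e[0]))
# head mask: bright disk
im=c["frame"]; g=im.min(axis=2)
pts=[]
D=c["depth"]; vv,uu=np.mgrid[:420,:560]
z=D; X=np.stack([(uu-c["cx"])/c["fx"]*z,(vv-c["cy"])/c["fy"]*z,z],-1)@c["R"].T+c["o"]
def near(p,r): return (np.hypot(X[...,0]-p[0],X[...,1]-p[1])<r)
a=P(587,257,.09); print("axis eye",a)
m=near(a,.07)&(abs(X[...,2]-.09)<.012)&(g>80)
cn=max(cv2.findContours(m.astype(np.uint8),cv2.RETR_EXTERNAL,cv2.CHAIN_APPROX_NONE)[0],key=cv2.contourArea)
(u,v),r=cv2.minEnclosingCircle(cn); print(u,v,r,ray(c,u,v,.09), "rad m",r/c["fx"]*(c["o"][2]-.09))
gp=P(448,580,.137); print("grip eye",gp, np.linalg.norm(gp-a))
print("tab top",P(521,278,.123),"pivot",P(532,372,.099))
print("post corners",[P(*q,.11).round(4) for q in [(240,172),(328,178),(318,266),(228,256)]])
print("jaw front top",P(372,140,.076),P(345,345,.076),"stop face",P(217,105,.08),P(190,335,.08))
E
```

```text
[[ 0.6944  0.2027]
 [ 0.6408 -0.1092]
 [ 0.5256 -0.0889]
 [ 0.5754  0.2217]] [np.float64(0.3165), np.float64(0.117), np.float64(0.3145), np.float64(0.1205)]
clamp yaw of y 1.4062031258703358
clamp x ang -0.1668551106242592
axis eye [ 0.59653825 -0.02381866]
304.8301086425781 225.92718505859375 26.952686309814453 [ 0.5859597  -0.01856574  0.09      ] rad m 0.057350325685136955
grip eye [0.45986292 0.04213439] 0.15175622145383907
tab top [0.58291626 0.00660791] pivot [0.54651815 0.00278313]
post corners [array([0.6356, 0.1236]), array([0.6315, 0.0862]), array([0.5936, 0.0915]), array([0.5994, 0.1295])]
jaw front top [0.65531332 0.06750502] [0.5643826  0.08227995] stop face [0.67297836 0.13549872] [0.57080645 0.14909316]
```

Top view: head centre at (307,221), grip top at (280,286), tab at (294,227) on the left (release) side. Post is between jaw and stop. The tool's y axis already lies along the swing tangent. I'll move above the left side of the tab with the fingers shut.

Emit:
play_rows(commands=[[-0.027,-0.02,0,0],[-0.027,-0.02,0,0],[-0.027,-0.02,0,0],[-0.027,-0.02,0,0],[-0.027,-0.02,0,0],[-0.027,-0.02,0,0],[-0.027,-0.02,0,0],[-0.027,-0.02,0,0],[-0.027,-0.02,0,0],[-0.027,-0.02,0,0],[-0.027,-0.02,0,0],[-0.027,-0.02,0,0],[-0.027,-0.02,0,0],[-0.027,-0.02,0,0],[-0.027,-0.02,0,0],[-0.027,-0.02,0,0],[-0.027,-0.02,0,0],[-0.027,-0.02,0,0],[-0.027,-0.02,0,0],[-0.027,-0.02,0,0]], claw=0, force=20)

```text
t: 2.3
eef_pos: [0.6053, 0.0377, 0.4048]
tool_rot: [0.0, 0.202, 0.979, 0.0]
contact_force: [1.4, 0.3, 0.1]
gripper_width: 0.005
```

```bash
python3 - <<'E'
from h import *
w=cam("wrist"); cv2.imwrite("pics/w1.png",w["frame"])
o=sensors.get_obs(); print({k:np.round(v,3) for k,v in o.items()})
s=cam("scene"); crop(s,"s1.png",200,100,400,250,4,2)
E
```

```text
{'t': np.float64(2.35), 'q': array([-0.375,  0.372,  0.286,  1.739, -0.114,  1.045,  1.107]), 'joint_vel': array([-0.026, -0.031,  0.012,  0.046,  0.027, -0.005, -0.112]), 'joint_torque': array([-12.393, -49.592,  -6.844, -24.432,  -1.755,   0.791,  -0.103]), 'eef_pos': array([0.607, 0.031, 0.405]), 'tool_rot': array([ 0.002,  0.205,  0.979, -0.002]), 'contact_force': array([ 3.352, -5.58 , -0.077]), 'torque': array([-0.312, -0.229, -0.057]), 'gripper_width': np.float64(-0.0)}
```

View pics/w1.png

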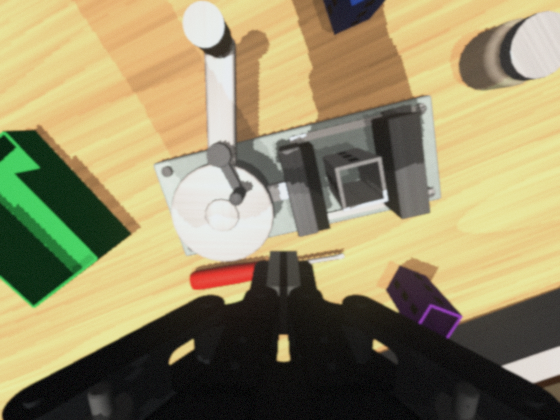

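View pics/s1.png

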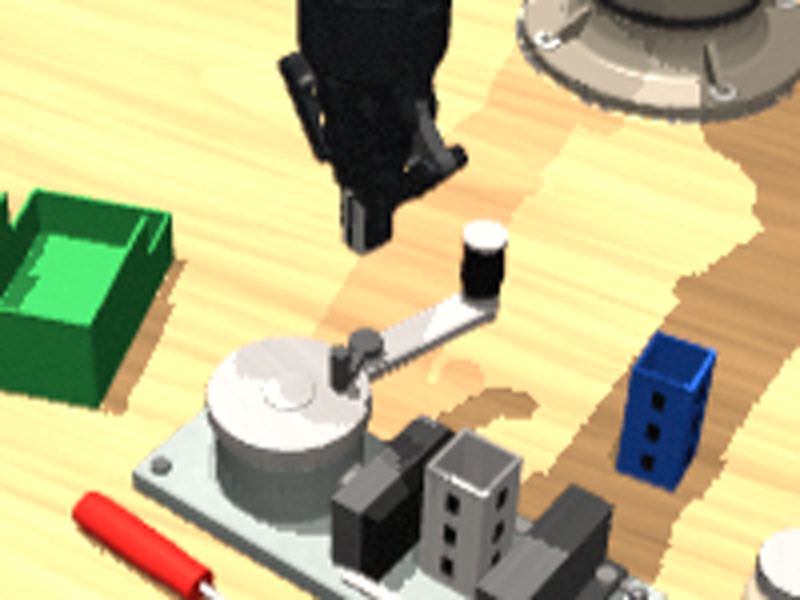

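Wrist view: head centre (222,214), tab (238,198), pivot (220,154), grip (206,28). The arm was still settling, so I'll measure again at rest.

Emit:
play_rows(commands=[[0,0,0,0],[0,0,0,0]])

```text
t: 2.6
eef_pos: [0.6044, 0.0402, 0.4045]
tool_rot: [-0.0, 0.201, 0.98, 0.0]
contact_force: [0.2, 1.3, -0.3]
gripper_width: 0.002
```

```bash
python3 - <<'E'
from h import *
w=cam("wrist"); o=sensors.get_obs(); print(o["eef_pos"].round(4),o["tool_rot"].round(4),o["contact_force"].round(1))
crop(w,"w2.png",150,0,310,280,3,1.3)
E
```

```text
[0.6043 0.0405 0.4046] [-4.000e-04  2.009e-01  9.796e-01  3.000e-04] [-0.1 -0.9  0.1]
```

View pics/w2.png

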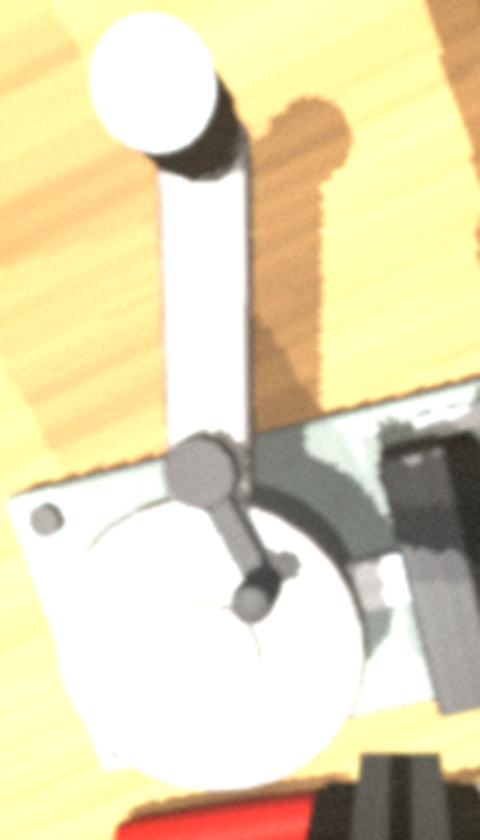

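```bash
python3 - <<'E'
from h import *
w=cam("wrist"); P=lambda u,v,z: ray(w,150+u/3-.33,v/3-.33,z)
a=P(213,640,.09);t=P(253,600,.123);g=P(155,82,.138);pv=P(201,470,.101)
print(a,t,g,pv)
h=(g-a)[:2]; print("grip r",np.linalg.norm(h),"h",h/np.linalg.norm(h),"angle",np.arctan2(h[1],h[0])); h/=np.linalg.norm(h)
l=np.array([h[1],-h[0]])
for p in (t,pv): print((p-a)[:2]@h,(p-a)[:2]@l)
R=w["R"]; o=sensors.get_obs(); q=o["tool_rot"];T=Ro.from_quat([q[1],q[2],q[3],q[0]]).as_matrix()
f=o["eef_pos"]; print("tip in tool frame: tab",T.T@(t-f),"grip",T.T@(g-f), T[:,0],T[:,1])
for (u,v) in [(221,213),(202,27),(234,200)]: print(dpt(w,u,v))
E
```

```text
[ 0.59372306 -0.02028657  0.09      ] [0.58114362 0.00562873 0.123     ] [0.46014405 0.0418558  0.138     ] [0.54336734 0.0032298  0.101     ]
grip r 0.14732626496129606 h [-0.9066884   0.42180107] angle 2.706161820610553
0.022336741869482896 0.018191082900123935
0.05557617909106871 8.192339857610305e-05
tip in tool frame: tab [ 0.00740122 -0.04127302  0.28163072] grip [ 0.13290463 -0.05556941  0.26670409] [-9.19340457e-01  3.93462467e-01  6.41156021e-04] [3.93462792e-01 9.19340408e-01 4.95814547e-04]
[ 0.59312217 -0.01884442  0.09368228]
[0.46125169 0.04259472 0.1408591 ]
[0.58110172 0.00593711 0.12473472]
```

Emit:
play_rows(commands=[[0.007,0,0.02,0],[0,0,0.02,0],[0,0,0.02,0],[0,0,0.02,0],[0,0,0.02,0],[0,0,0.015,0],[0,0,0.01,0],[0,0,0,0],[0,0,0,0]])

```text
t: 3.6
eef_pos: [0.5986, 0.0418, 0.2801]
tool_rot: [0.0, 0.202, 0.979, 0.0]
contact_force: [-0.1, -0.1, 0.1]
gripper_width: -0.003
```

Emit:
play_rows(commands=[[0,-0.006,0,0],[0,-0.006,0,0],[0,-0.006,0,0],[0,-0.006,0,0],[0,-0.006,0,0],[0,-0.006,0,0],[0,0,0,0],[0,0,0,0]])

```text
t: 4.4
eef_pos: [0.5836, 0.0081, 0.2795]
tool_rot: [-0.001, 0.202, 0.979, -0.0]
contact_force: [-0.2, 0.8, 0.3]
gripper_width: -0.001
```

```bash
python3 - <<'E'
from h import *
w=cam("wrist"); o=sensors.get_obs(); print(o["eef_pos"].round(4),o["contact_force"].round(1))
crop(w,"w3.png",60,0,440,350,2,1.5)
s=cam("scene"); crop(s,"s3.png",220,100,380,250,4,2)
E
```

```text
[0.5836 0.0084 0.2794] [-0.5 -0.4  0.1]
```

View pics/w3.png

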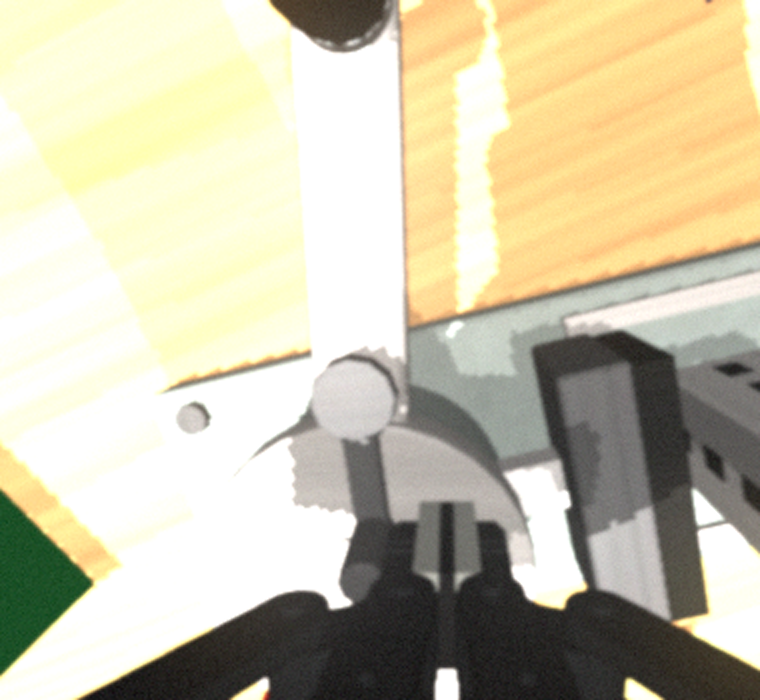

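View pics/s3.png

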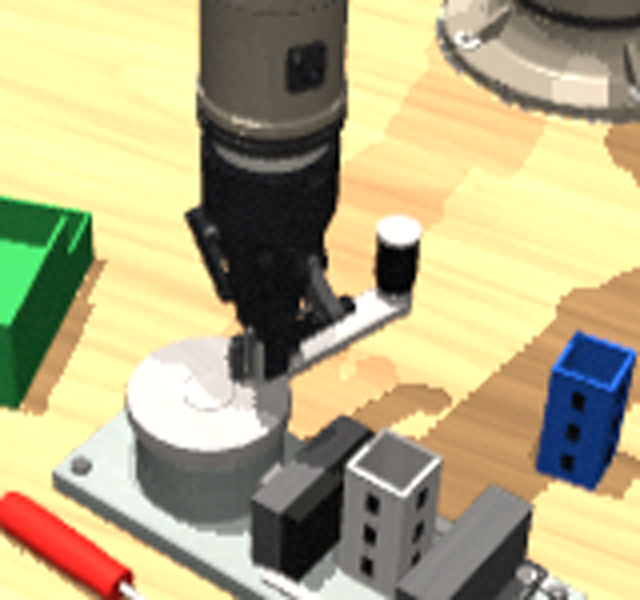

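The lever arm (355,398 to 370,510 in the crop) is now near its middle, with the tab against the fingers. I'll push on.

Emit:
play_rows(commands=[[0,-0.005,0,0],[0,-0.005,0,0],[0,-0.005,0,0],[0,-0.003,0,0],[0,0,0,0],[0,0,0,0]])

```text
t: 5.1
eef_pos: [0.5773, -0.0064, 0.2797]
tool_rot: [0.0, 0.201, 0.98, 0.001]
contact_force: [3.6, 5.1, -2.3]
gripper_width: 0.0
```

```bash
python3 - <<'E'
from h import *
w=cam("wrist"); o=sensors.get_obs(); print(o["eef_pos"].round(4),o["contact_force"].round(1))
crop(w,"w4.png",60,0,440,350,2,1.5)
E
```

```text
[ 0.5773 -0.0063  0.2797] [ 2.7  5.1 -2.6]
```

View pics/w4.png

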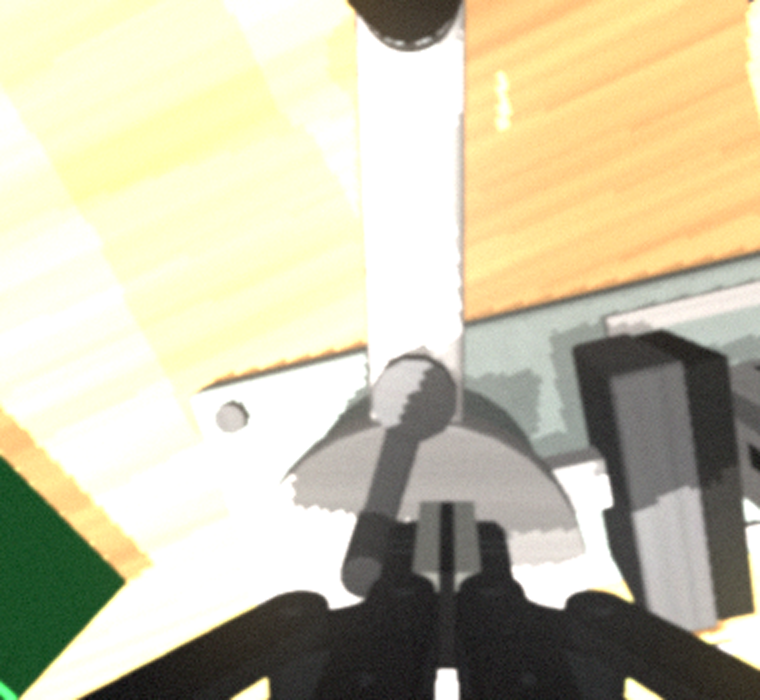

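The lever is past its middle (arm 413,390 to 375,520) and resting firmly at 5–6 N. I'll back off and rise.

Emit:
play_rows(commands=[[0,0.01,0,0],[0,0.01,0,0],[0,0,-0.02,0],[0,0,-0.03,0],[0,0,-0.03,0],[0,0,0,0],[0,0,0,0]], claw=0.07)

```text
t: 5.85
eef_pos: [0.585, 0.0104, 0.3602]
tool_rot: [0.001, 0.202, 0.979, 0.0]
contact_force: [-0.2, 0.5, -0.4]
gripper_width: 0.82
```

```bash
python3 - <<'E'
from h import *
w=cam("wrist"); o=sensors.get_obs(); print(o["eef_pos"].round(4),o["contact_force"].round(1))
crop(w,"w5.png",60,0,440,350,2,1.5)
c=cam("top"); crop(c,"t5.png",190,170,350,310,5,2)
E
```

```text
[0.5846 0.0105 0.3592] [ 0.3  0.1 -0.3]
```

View pics/w5.png

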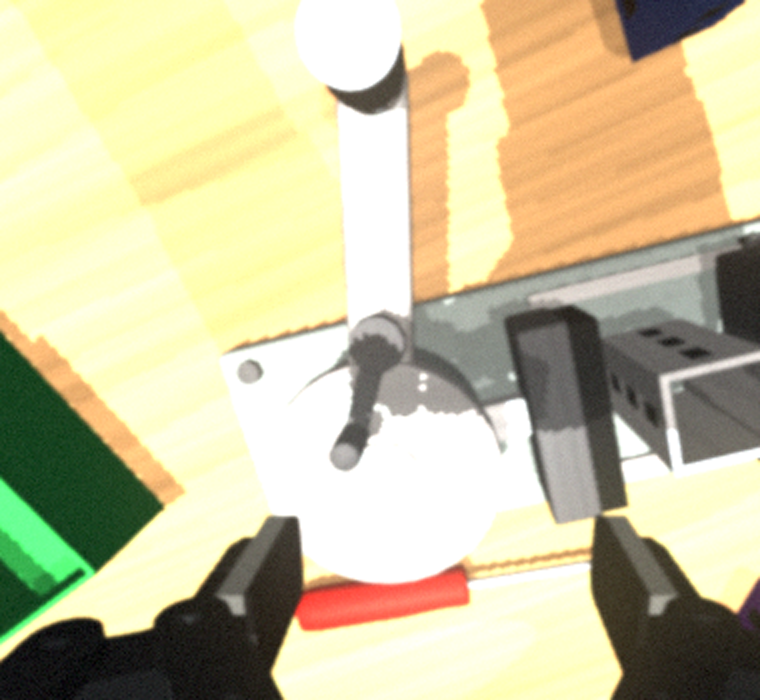

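The lever now points to the tighten side (tab at 345,455), and it stays there untouched. Next is the grip at (348,38) in the crop.

```bash
python3 - <<'E'
from h import *
w=cam("wrist"); P=lambda u,v,z: ray(w,60+u/2-.25,v/2-.25,z)
o=sensors.get_obs(); q=o["tool_rot"];T=Ro.from_quat([q[1],q[2],q[3],q[0]]).as_matrix()
for z in(.136,.140):
  g=P(349,38,z); print(g,T.T@(g-o["eef_pos"]))
print("pivot",P(376,343,.101),"tab",P(345,455,.123))
E
```

```text
[0.45787535 0.03550118 0.136     ] [ 0.1256488  -0.02680973  0.22276432]
[0.45911313 0.03557676 0.14      ] [ 0.12454953 -0.02625584  0.21876149]
pivot [5.41165529e-01 3.23707555e-04 1.01000000e-01] tab [ 0.57072198 -0.02304497  0.123     ]
```

Emit:
play_rows(commands=[[0.025,-0.005,0,0],[0.025,-0.0055,0,0],[0.025,-0.0055,0,0],[0.025,-0.0055,0,0],[0.025,-0.005,0,0],[0,0,0.03,0],[0,0,0.03,0],[0,0,0.02,0],[0,0,0.011,0],[0,0,0,0],[0,0,0,0]])

```text
t: 7.1
eef_pos: [0.4598, 0.0355, 0.2689]
tool_rot: [-0.0, 0.202, 0.979, -0.0]
contact_force: [-0.8, -1.4, 0.1]
gripper_width: 0.822
```

```bash
python3 - <<'E'
from h import *
w=cam("wrist"); o=sensors.get_obs(); print(o["eef_pos"].round(4),o["contact_force"].round(1))
crop(w,"w6.png",60,120,440,420,2,1.5)
E
```

```text
[0.46   0.0355 0.2693] [ 1.  -0.4  1.1]
```

View pics/w6.png

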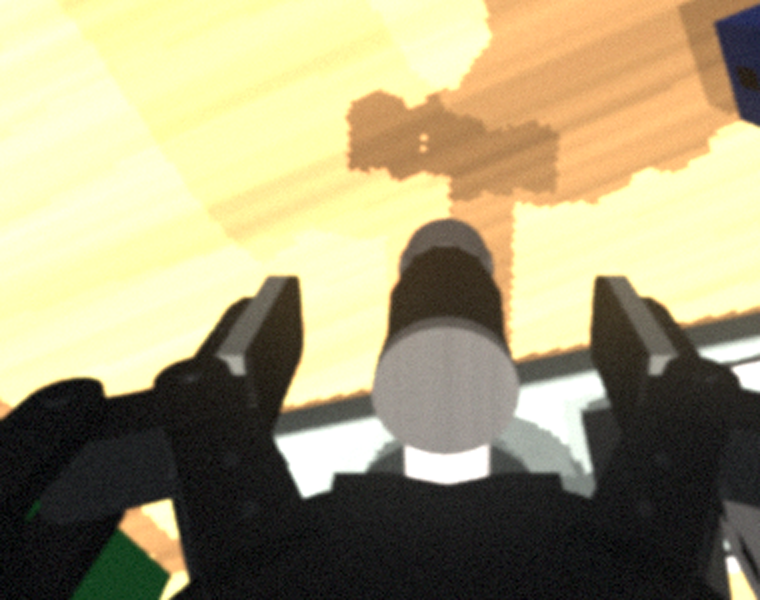

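The grip stands midway between the pads (cap at 446,388; pads at about 300 and 593). I'll close on it.

Emit:
play_rows(commands=[[0,0,0,0],[0,0,0,0],[0,0,0,0],[0,0,0,0],[0,0,0,0],[0,0,0,0]], claw=0.015, force=25)

```text
t: 7.75
eef_pos: [0.4598, 0.0357, 0.2692]
tool_rot: [0.0, 0.202, 0.979, 0.0]
contact_force: [-1.8, 0.5, 6.2]
gripper_width: 0.309
```

Emit:
play_rows(commands=[[-0.0002,-0.0075,0,-2.865],[-0.0002,-0.0075,0,-2.865],[-0.0002,-0.0075,0,-2.865],[-0.0002,-0.0075,0,-2.865],[-0.0002,-0.0075,0,-2.865],[-0.0002,-0.0075,0,-2.865]])

```text
t: 8.35
eef_pos: [0.4485, -0.0076, 0.2692]
tool_rot: [0.001, 0.052, 0.999, 0.0]
contact_force: [0.1, 0.8, 5.9]
gripper_width: 0.311
```

Emit:
play_rows(commands=[[-0.0002,-0.0075,0,-2.865],[-0.0002,-0.0075,0,-2.865],[-0.0002,-0.0075,0,-2.865],[-0.0002,-0.0075,0,-2.865],[-0.0002,-0.0075,0,-2.865],[-0.0002,-0.0075,0,-2.865],[-0.0002,-0.0075,0,-2.865],[-0.0002,-0.0075,0,-2.865],[-0.0002,-0.0075,0,-2.865],[-0.0002,-0.0075,0,-2.865],[-0.0002,-0.0075,0,-2.865],[-0.0002,-0.0075,0,-2.865],[-0.0002,-0.0075,0,-2.865],[0,0,0,0],[0,0,0,0]])

```text
t: 9.85
eef_pos: [0.4698, -0.1013, 0.2692]
tool_rot: [0.001, -0.268, 0.964, -0.0]
contact_force: [1.6, 1.5, 4.9]
gripper_width: 0.306
```

```bash
python3 - <<'E'
from h import *
o=sensors.get_obs(); q=o["tool_rot"];T=Ro.from_quat([q[1],q[2],q[3],q[0]]).as_matrix()
print(o["eef_pos"].round(4),o["contact_force"].round(1),o["q"].round(2),"tool x ang",np.arctan2(T[1,0],T[0,0]))
d=o["eef_pos"][:2]-[.5955,-.0215]; a=np.arctan2(d[1],d[0])%(2*np.pi); print(np.linalg.norm(d),"handle",2.976-a)
w=cam("wrist"); cv2.imwrite("pics/w7.png",w["frame"])
c=cam("top"); crop(c,"t7.png",190,170,350,310,5,2)
s=cam("scene"); crop(s,"s7.png",200,100,400,250,4,2)
E
```

```text
[ 0.4698 -0.1013  0.2692] [1.6 1.5 4.9] [ 0.04  0.35  0.05  2.13 -0.03  0.66  2.22] tool x ang -2.599930892159181
0.14892070078519248 handle -0.7314014953136487
```

View pics/t7.png

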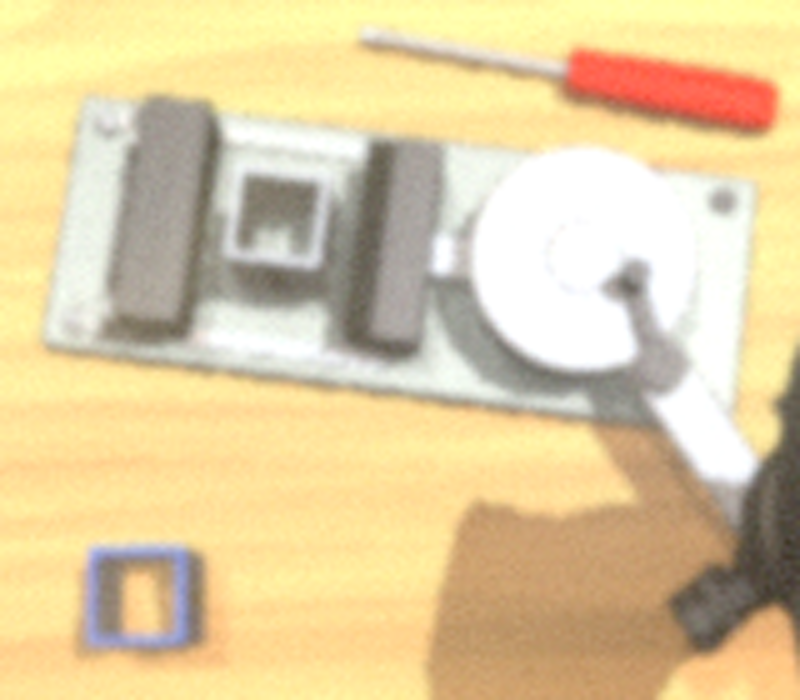

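View pics/s7.png

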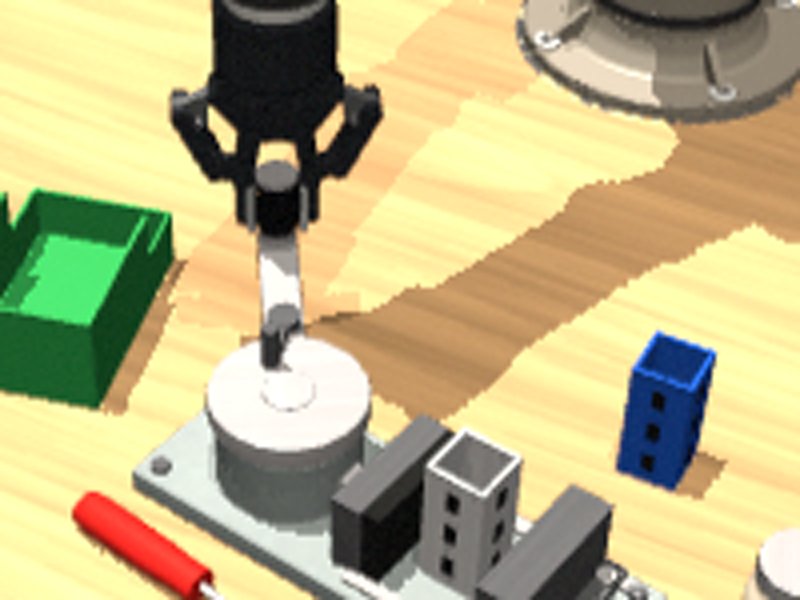

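Jaw unmoved after free-wheeling to about -0.73. Now the first driving stroke; estimated total drive is 1.9 rad, so no contact with the stop is expected on it.

Emit:
play_rows(commands=[[-0.0002,0.0075,0,2.865],[-0.0002,0.0075,0,2.865],[-0.0002,0.0075,0,2.865],[-0.0002,0.0075,0,2.865],[-0.0002,0.0075,0,2.865],[-0.0002,0.0075,0,2.865],[-0.0002,0.0075,0,2.865],[-0.0002,0.0075,0,2.865],[-0.0002,0.0075,0,2.865],[-0.0002,0.0075,0,2.865],[-0.0002,0.0075,0,2.865],[-0.0002,0.0075,0,2.865],[-0.0002,0.0075,0,2.865],[-0.0002,0.0075,0,2.865]])

```text
t: 11.4
eef_pos: [0.4493, -0.0015, 0.2692]
tool_rot: [0.0, 0.081, 0.997, -0.001]
contact_force: [-0.5, -7.7, 9.9]
gripper_width: 0.31
```

```bash
cat > st.py <<'E'
from h import *
def st():
    o=sensors.get_obs(); q=o["tool_rot"];T=Ro.from_quat([q[1],q[2],q[3],q[0]]).as_matrix()
    d=o["eef_pos"][:2]-[.5955,-.0215]; a=np.arctan2(d[1],d[0])%(2*np.pi); r=np.linalg.norm(d); u=d/r; t=np.array([u[1],-u[0]])
    F=o["contact_force"]
    print("t %.2f r %.4f handle %.3f toolx-h %.3f  Ftan %.1f Frad %.1f Fz %.1f"%(o["t"],r,2.976-a,np.arctan2(T[1,0],T[0,0])%(2*np.pi)-a,F[:2]@t,F[:2]@u,F[2]),o["eef_pos"].round(4))
if __name__=="__main__": st()
E
python3 st.py
```

```text
t 11.40 r 0.1475 handle -0.030 toolx-h -0.026  Ftan -7.7 Frad -0.6 Fz 9.9 [ 0.4493 -0.0015  0.2692]
```

Emit:
play_rows(commands=[[-0.0002,0.0075,0,2.865],[-0.0002,0.0075,0,2.865],[-0.0002,0.0075,0,2.865],[-0.0002,0.0075,0,2.865],[-0.0002,0.0075,0,2.865],[-0.0002,0.0075,0,2.865],[-0.0002,0.0075,0,2.865],[-0.0002,0.0075,0,2.865]])

```text
t: 12.2
eef_pos: [0.4697, 0.0544, 0.2691]
tool_rot: [-0.001, 0.277, 0.961, -0.001]
contact_force: [-4.7, -5.4, 12.9]
gripper_width: 0.31
```

```bash
python3 st.py
```

```text
t 12.20 r 0.1469 handle 0.377 toolx-h -0.019  Ftan -7.0 Frad 1.2 Fz 12.9 [0.4697 0.0544 0.2691]
```

Emit:
play_rows(commands=[[-0.0002,0.0075,0,2.865],[-0.0002,0.0075,0,2.865],[-0.0002,0.0075,0,2.865],[-0.0002,0.0075,0,2.865],[-0.0002,0.0075,0,2.865],[0,0,0,0],[0,0,0,0]])

```text
t: 12.9
eef_pos: [0.4934, 0.0841, 0.2691]
tool_rot: [-0.001, 0.393, 0.919, -0.001]
contact_force: [-4.2, -2.4, 11.7]
gripper_width: 0.309
```

```bash
python3 st.py; python3 - <<'E'
from h import *
c=cam("top"); crop(c,"t8.png",190,170,350,310,5,2)
s=cam("scene"); crop(s,"s8.png",200,100,400,250,4,2)
E
```

```text
t 12.90 r 0.1469 handle 0.637 toolx-h -0.006  Ftan -4.7 Frad 1.2 Fz 11.7 [0.4934 0.0841 0.2691]
```

View pics/t8.png

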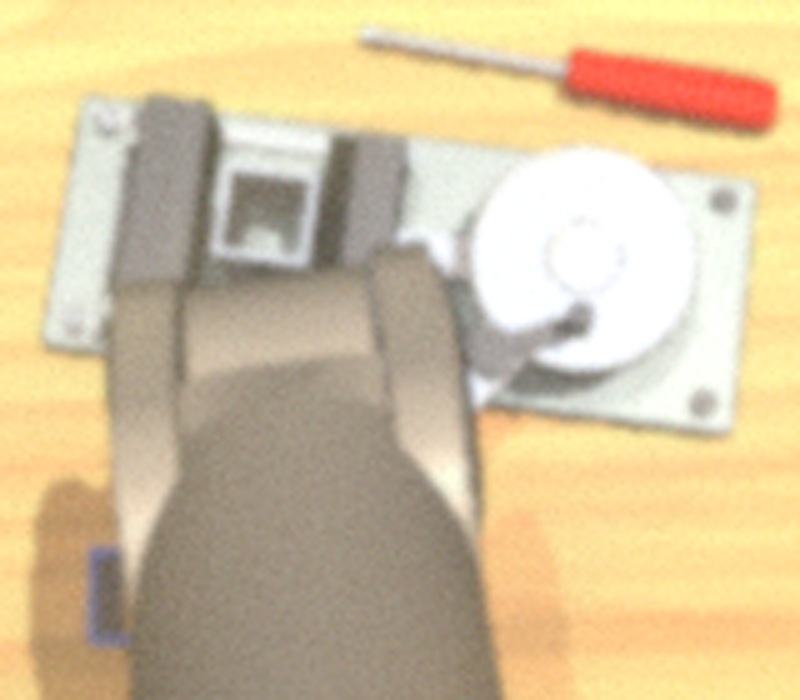

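View pics/s8.png

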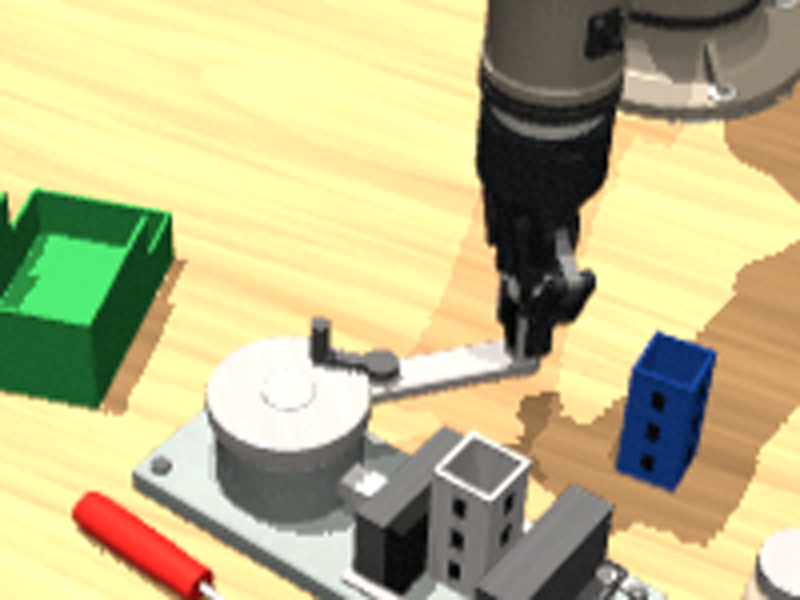

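Jaw has closed about 17 mm and pushed the post along; post and lever look fine. Swinging back, counting -y.

Emit:
play_rows(commands=[[-0.0002,-0.0075,0,-2.865],[-0.0002,-0.0075,0,-2.865],[-0.0002,-0.0075,0,-2.865],[-0.0002,-0.0075,0,-2.865],[-0.0002,-0.0075,0,-2.865],[-0.0002,-0.0075,0,-2.865],[-0.0002,-0.0075,0,-2.865],[-0.0002,-0.0075,0,-2.865],[-0.0002,-0.0075,0,-2.865],[-0.0002,-0.0075,0,-2.865],[-0.0002,-0.0075,0,-2.865],[-0.0002,-0.0075,0,-2.865],[-0.0002,-0.0075,0,-2.865]])

```text
t: 14.3
eef_pos: [0.4496, -0.0002, 0.2692]
tool_rot: [0.0, 0.078, 0.997, 0.0]
contact_force: [-1.0, 0.5, 8.0]
gripper_width: 0.309
```

Emit:
play_rows(commands=[[-0.0002,-0.0075,0,-2.865],[-0.0002,-0.0075,0,-2.865],[-0.0002,-0.0075,0,-2.865],[-0.0002,-0.0075,0,-2.865],[-0.0002,-0.0075,0,-2.865],[-0.0002,-0.0075,0,-2.865],[-0.0002,-0.0075,0,-2.865],[-0.0002,-0.0075,0,-2.865],[-0.0002,-0.0075,0,-2.865],[-0.0002,-0.0075,0,-2.865],[-0.0002,-0.0075,0,-2.865],[-0.0002,-0.0075,0,-2.865],[0,0,0,0],[0,0,0,0]])

```text
t: 15.7
eef_pos: [0.4629, -0.0884, 0.2692]
tool_rot: [0.001, -0.219, 0.976, -0.0]
contact_force: [-0.4, -1.4, 6.9]
gripper_width: 0.311
```

```bash
python3 st.py; python3 - <<'E'
from h import *
c=cam("top"); crop(c,"t9.png",190,170,350,310,5,2)
E
```

```text
t 15.70 r 0.1486 handle -0.633 toolx-h -0.026  Ftan -1.1 Frad 1.0 Fz 6.9 [ 0.4629 -0.0884  0.2692]
```

View pics/t9.png

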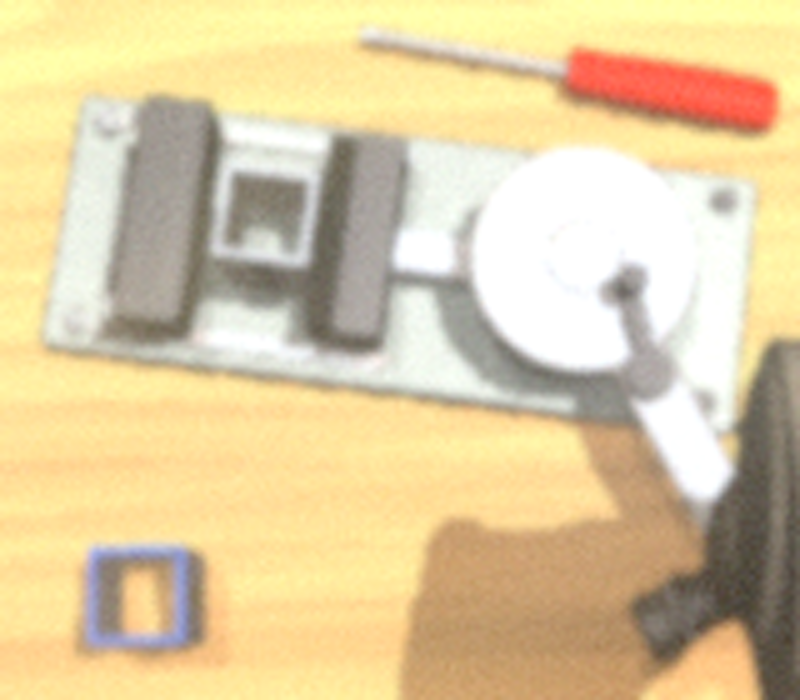

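```bash
python3 - <<'E'
from h import *
c=cam("top")
P=lambda u,v,z: ray(c,190+u/5-.4,170+v/5-.4,z)[:2]
yh=np.array([.165,.986]); A=np.array([.5955,-.0215])
for n,p,q,z in [("post far",(225,165),(213,257),.11),("post near",(317,170),(308,263),.11),("stop",(217,105),(190,335),.08),("jaw rear",(405,145),(383,345),.076),("jaw rear t0",(438,150),(416,350),.076)]:
    print(n,[round(float((P(*x,z)-A)@yh),4) for x in (p,q)])
E
```

```text
post far [0.1565, 0.1557]
post near [0.1172, 0.1155]
stop [0.1676, 0.1641]
jaw rear [0.0828, 0.0808]
jaw rear t0 [0.068, 0.0663]
```

About 10 mm (roughly 0.67 rad) remains between the post and the stop. I'll drive fast for 0.35 rad, then slowly while watching the force.

Emit:
play_rows(commands=[[-0.0002,0.0075,0,2.865],[-0.0002,0.0075,0,2.865],[-0.0002,0.0075,0,2.865],[-0.0002,0.0075,0,2.865],[-0.0002,0.0075,0,2.865],[-0.0002,0.0075,0,2.865],[-0.0002,0.0075,0,2.865]])

```text
t: 16.5
eef_pos: [0.4486, -0.0386, 0.2692]
tool_rot: [0.0, -0.044, 0.999, -0.001]
contact_force: [-1.0, -7.5, 8.3]
gripper_width: 0.308
```

```bash
python3 st.py
```

```text
t 16.50 r 0.1479 handle -0.282 toolx-h -0.027  Ftan -7.3 Frad 1.9 Fz 8.3 [ 0.4486 -0.0386  0.2692]
```

Emit:
play_rows(commands=[[-0.0001,0.00375,0,1.4325],[-0.0001,0.00375,0,1.4325],[-0.0001,0.00375,0,1.4325],[-0.0001,0.00375,0,1.4325]])

```text
t: 16.9
eef_pos: [0.448, -0.0242, 0.2691]
tool_rot: [-0.0, 0.005, 1.0, -0.001]
contact_force: [-1.7, -6.8, 10.4]
gripper_width: 0.31
```

```bash
python3 st.py
```

```text
t 16.90 r 0.1476 handle -0.184 toolx-h -0.029  Ftan -6.8 Frad 1.8 Fz 10.4 [ 0.448  -0.0242  0.2691]
```

Emit:
play_rows(commands=[[-0.0001,0.00375,0,1.4325],[-0.0001,0.00375,0,1.4325],[-0.0001,0.00375,0,1.4325],[-0.0001,0.00375,0,1.4325]])

```text
t: 17.3
eef_pos: [0.4487, -0.0092, 0.2691]
tool_rot: [-0.001, 0.056, 0.998, -0.001]
contact_force: [-3.3, -6.0, 12.4]
gripper_width: 0.309
```

```bash
python3 st.py
```

```text
t 17.30 r 0.1473 handle -0.082 toolx-h -0.028  Ftan -6.2 Frad 2.8 Fz 12.4 [ 0.4487 -0.0092  0.2691]
```

Emit:
play_rows(commands=[[0,0.003,0,1.146],[0,0.003,0,1.146],[0,0.003,0,1.146]])

```text
t: 17.6
eef_pos: [0.4498, -0.0003, 0.2691]
tool_rot: [-0.001, 0.085, 0.996, -0.001]
contact_force: [-4.3, -6.1, 13.2]
gripper_width: 0.308
```

```bash
python3 st.py
```

```text
t 17.60 r 0.1472 handle -0.021 toolx-h -0.026  Ftan -6.7 Frad 3.4 Fz 13.2 [ 4.498e-01 -3.000e-04  2.691e-01]
```

Emit:
play_rows(commands=[[0,0.003,0,1.146],[0,0.003,0,1.146],[0,0.003,0,1.146]])

```text
t: 17.9
eef_pos: [0.4515, 0.0086, 0.2691]
tool_rot: [-0.001, 0.115, 0.993, -0.001]
contact_force: [-4.3, -5.9, 13.8]
gripper_width: 0.308
```

```bash
python3 st.py; python3 - <<'E'
from h import *
c=cam("top"); crop(c,"t10.png",190,170,350,310,5,2)
E
```

```text
t 17.90 r 0.1471 handle 0.040 toolx-h -0.025  Ftan -6.7 Frad 2.9 Fz 13.8 [0.4515 0.0086 0.2691]
```

View pics/t10.png

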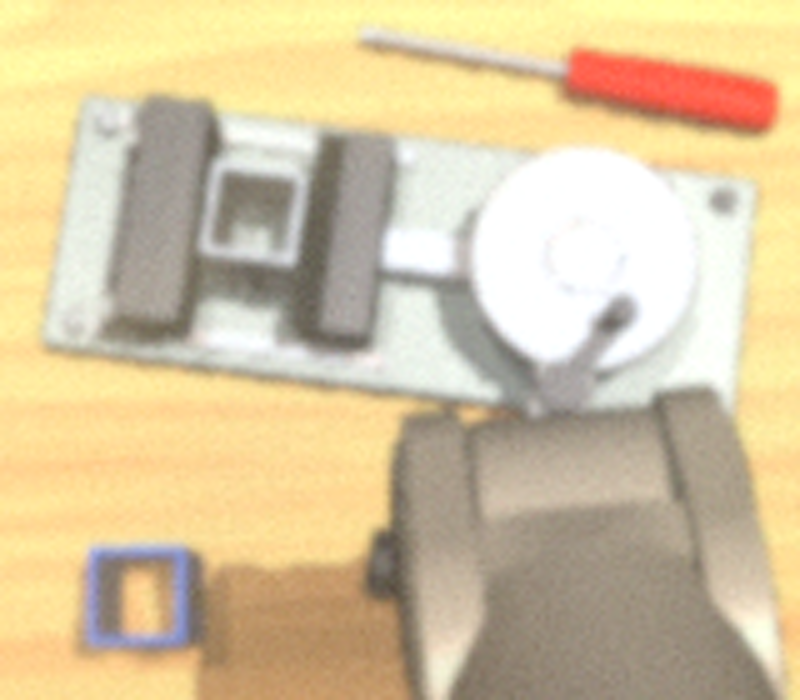

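The post's far edge is now at about (205,215), some 5 mm short of the stop. Continuing.

Emit:
play_rows(commands=[[0,0.003,0,1.146],[0,0.003,0,1.146],[0,0.003,0,1.146],[0,0.003,0,1.146],[0,0.003,0,1.146]])

```text
t: 18.45
eef_pos: [0.4554, 0.0231, 0.2691]
tool_rot: [-0.001, 0.165, 0.986, -0.001]
contact_force: [-3.8, -6.8, 12.9]
gripper_width: 0.312
```

```bash
python3 st.py
```

```text
t 18.45 r 0.1470 handle 0.143 toolx-h -0.023  Ftan -7.6 Frad 1.5 Fz 12.9 [0.4554 0.0231 0.2691]
```

Emit:
play_rows(commands=[[0,0.003,0,1.146],[0,0.003,0,1.146],[0,0.003,0,1.146]])

```text
t: 18.75
eef_pos: [0.4584, 0.0316, 0.2691]
tool_rot: [-0.001, 0.194, 0.981, -0.001]
contact_force: [-3.7, -6.1, 13.8]
gripper_width: 0.311
```

```bash
python3 st.py
```

```text
t 18.75 r 0.1470 handle 0.204 toolx-h -0.021  Ftan -7.1 Frad 1.3 Fz 13.8 [0.4584 0.0316 0.2691]
```

Emit:
play_rows(commands=[[0,0.003,0,1.146],[0,0.003,0,1.146]])

```text
t: 18.95
eef_pos: [0.4607, 0.0372, 0.2691]
tool_rot: [-0.001, 0.214, 0.977, -0.001]
contact_force: [-5.3, -5.5, 14.2]
gripper_width: 0.305
```

```bash
python3 st.py
```

```text
t 18.95 r 0.1470 handle 0.245 toolx-h -0.020  Ftan -7.1 Frad 2.7 Fz 14.2 [0.4607 0.0372 0.2691]
```

Emit:
play_rows(commands=[[0,0.002,0,0.764],[0,0.002,0,0.764],[0,0.002,0,0.764]])

```text
t: 19.25
eef_pos: [0.4633, 0.0426, 0.2691]
tool_rot: [-0.001, 0.233, 0.972, -0.001]
contact_force: [-5.2, -4.8, 14.8]
gripper_width: 0.312
```

```bash
python3 st.py; python3 - <<'E'
from h import *
c=cam("top"); crop(c,"t11.png",190,170,350,310,5,2)
E
```

```text
t 19.25 r 0.1469 handle 0.286 toolx-h -0.019  Ftan -6.6 Frad 2.6 Fz 14.8 [0.4633 0.0426 0.2691]
```

View pics/t11.png

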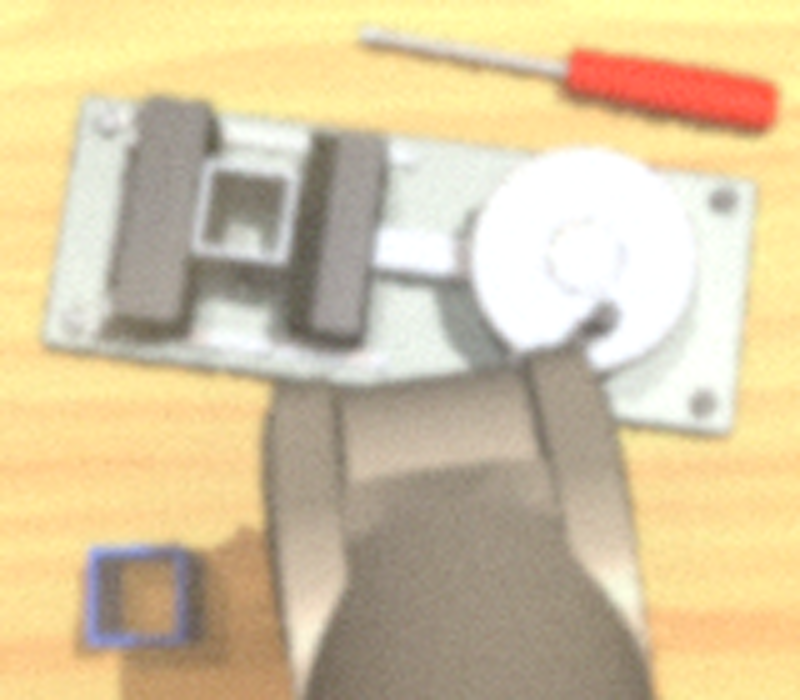

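The post is now within a few mm of the stop. 1.5 mm steps from here.

Emit:
play_rows(commands=[[0,0.0015,0,0.573],[0,0.0015,0,0.573]])

```text
t: 19.5
eef_pos: [0.4646, 0.0452, 0.2691]
tool_rot: [-0.001, 0.243, 0.97, -0.001]
contact_force: [-4.9, -6.4, 14.4]
gripper_width: 0.312
```

```bash
python3 st.py
```

```text
t 19.50 r 0.1469 handle 0.306 toolx-h -0.019  Ftan -7.9 Frad 1.5 Fz 14.4 [0.4646 0.0452 0.2691]
```

Emit:
play_rows(commands=[[0,0.0015,0,0.573],[0,0.0015,0,0.573]])

```text
t: 19.7
eef_pos: [0.466, 0.0479, 0.2691]
tool_rot: [-0.001, 0.252, 0.968, -0.001]
contact_force: [-5.5, -5.5, 14.1]
gripper_width: 0.309
```

```bash
python3 st.py
```

```text
t 19.70 r 0.1469 handle 0.326 toolx-h -0.018  Ftan -7.4 Frad 2.3 Fz 14.1 [0.466  0.0479 0.2691]
```

Emit:
play_rows(commands=[[0,0.0015,0,0.573],[0,0.0015,0,0.573]])

```text
t: 19.9
eef_pos: [0.4675, 0.0505, 0.2691]
tool_rot: [-0.001, 0.262, 0.965, -0.001]
contact_force: [-4.1, -5.1, 13.8]
gripper_width: 0.307
```

```bash
python3 st.py
```

```text
t 19.90 r 0.1469 handle 0.347 toolx-h -0.018  Ftan -6.5 Frad 1.0 Fz 13.8 [0.4675 0.0505 0.2691]
```

Emit:
play_rows(commands=[[0,0.0015,0,0.573],[0,0.0015,0,0.573]])

```text
t: 20.1
eef_pos: [0.469, 0.0531, 0.2691]
tool_rot: [-0.001, 0.272, 0.962, -0.001]
contact_force: [-4.6, -5.3, 13.2]
gripper_width: 0.311
```

```bash
python3 st.py
```

```text
t 20.10 r 0.1469 handle 0.367 toolx-h -0.018  Ftan -6.9 Frad 1.3 Fz 13.2 [0.469  0.0531 0.2691]
```

Emit:
play_rows(commands=[[0,0.0015,0,0.573],[0,0.0015,0,0.573]])

```text
t: 20.3
eef_pos: [0.4705, 0.0557, 0.2691]
tool_rot: [-0.001, 0.281, 0.96, -0.001]
contact_force: [-5.1, -4.8, 14.2]
gripper_width: 0.305
```

```bash
python3 st.py
```

```text
t 20.30 r 0.1469 handle 0.388 toolx-h -0.017  Ftan -6.8 Frad 1.8 Fz 14.2 [0.4705 0.0557 0.2691]
```

Emit:
play_rows(commands=[[0,0.0015,0,0.573],[0,0.0015,0,0.573]])

```text
t: 20.5
eef_pos: [0.4722, 0.0582, 0.2691]
tool_rot: [-0.001, 0.291, 0.957, -0.001]
contact_force: [-5.4, -5.2, 13.6]
gripper_width: 0.306
```

```bash
python3 st.py; python3 - <<'E'
from h import *
c=cam("top"); crop(c,"t12.png",200,180,290,240,8,2)
s=cam("scene"); crop(s,"s12.png",270,170,380,280,6,2)
E
```

```text
t 20.50 r 0.1469 handle 0.408 toolx-h -0.016  Ftan -7.3 Frad 1.7 Fz 13.6 [0.4722 0.0582 0.2691]
```

View pics/t12.png

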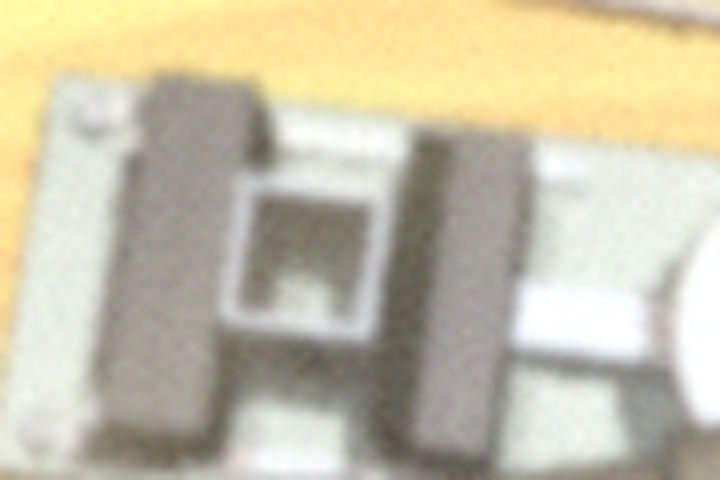

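View pics/s12.png

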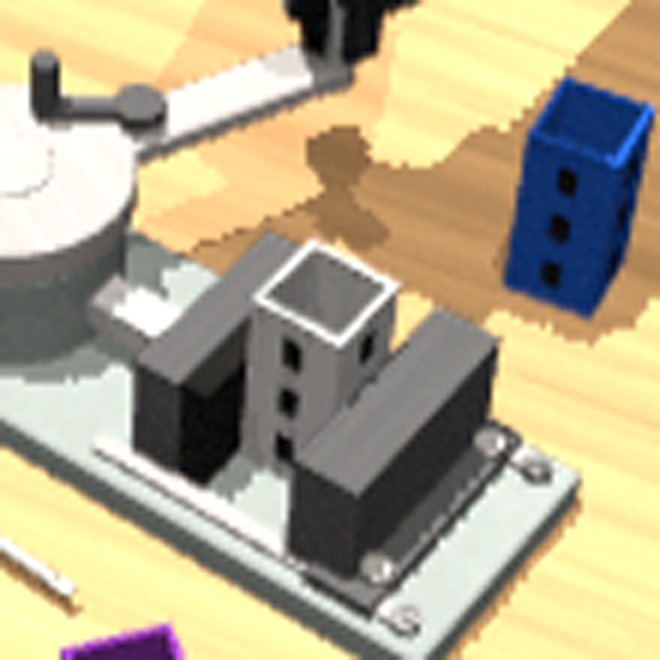

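Nearly touching the stop, post upright. Continuing.

Emit:
play_rows(commands=[[0,0.0015,0,0.573],[0,0.0015,0,0.573]])

```text
t: 20.8
eef_pos: [0.4738, 0.0607, 0.2691]
tool_rot: [-0.001, 0.3, 0.954, -0.001]
contact_force: [-4.5, -5.1, 13.7]
gripper_width: 0.308
```

```bash
python3 st.py
```

```text
t 20.80 r 0.1468 handle 0.428 toolx-h -0.016  Ftan -6.7 Frad 0.9 Fz 13.7 [0.4738 0.0607 0.2691]
```

Emit:
play_rows(commands=[[0,0.0015,0,0.573],[0,0.0015,0,0.573]])

```text
t: 21.0
eef_pos: [0.4755, 0.0632, 0.2691]
tool_rot: [-0.001, 0.31, 0.951, -0.001]
contact_force: [-4.9, -5.1, 15.3]
gripper_width: 0.311
```

```bash
python3 st.py
```

```text
t 21.00 r 0.1468 handle 0.449 toolx-h -0.015  Ftan -7.0 Frad 1.1 Fz 15.3 [0.4755 0.0632 0.2691]
```

Emit:
play_rows(commands=[[0,0.0015,0,0.573],[0,0.0015,0,0.573]])

```text
t: 21.2
eef_pos: [0.4773, 0.0656, 0.2691]
tool_rot: [-0.001, 0.319, 0.948, -0.001]
contact_force: [-6.1, -5.3, 14.6]
gripper_width: 0.306
```

```bash
python3 st.py
```

```text
t 21.20 r 0.1469 handle 0.470 toolx-h -0.015  Ftan -7.9 Frad 1.7 Fz 14.6 [0.4773 0.0656 0.2691]
```

Emit:
play_rows(commands=[[0,0.0015,0,0.573],[0,0.0015,0,0.573]])

```text
t: 21.4
eef_pos: [0.4791, 0.068, 0.2691]
tool_rot: [-0.001, 0.329, 0.944, -0.001]
contact_force: [-4.9, -4.6, 14.1]
gripper_width: 0.308
```

```bash
python3 st.py
```

```text
t 21.40 r 0.1468 handle 0.490 toolx-h -0.014  Ftan -6.6 Frad 1.1 Fz 14.1 [0.4791 0.068  0.2691]
```

Emit:
play_rows(commands=[[0,0.0015,0,0.573],[0,0.0015,0,0.573]])

```text
t: 21.6
eef_pos: [0.4809, 0.0704, 0.2691]
tool_rot: [-0.001, 0.338, 0.941, -0.001]
contact_force: [-5.2, -4.9, 15.3]
gripper_width: 0.31
```

```bash
python3 st.py
```

```text
t 21.60 r 0.1469 handle 0.510 toolx-h -0.014  Ftan -7.1 Frad 1.0 Fz 15.3 [0.4809 0.0704 0.2691]
```

Emit:
play_rows(commands=[[0,0.0015,0,0.573],[0,0.0015,0,0.573]])

```text
t: 21.8
eef_pos: [0.4829, 0.0727, 0.2691]
tool_rot: [-0.001, 0.348, 0.938, -0.001]
contact_force: [-5.0, -6.0, 14.6]
gripper_width: 0.308
```

```bash
python3 st.py
```

```text
t 21.80 r 0.1468 handle 0.531 toolx-h -0.013  Ftan -7.8 Frad -0.0 Fz 14.6 [0.4829 0.0727 0.2691]
```

Emit:
play_rows(commands=[[0,0.0015,0,0.573],[0,0.0015,0,0.573]])

```text
t: 22.0
eef_pos: [0.4848, 0.075, 0.2691]
tool_rot: [-0.001, 0.357, 0.934, -0.001]
contact_force: [-4.5, -5.0, 14.2]
gripper_width: 0.309
```

```bash
python3 st.py
```

```text
t 22.00 r 0.1468 handle 0.551 toolx-h -0.013  Ftan -6.7 Frad 0.1 Fz 14.2 [0.4848 0.075  0.2691]
```

Emit:
play_rows(commands=[[0,0.0015,0,0.573],[0,0.0015,0,0.573]])

```text
t: 22.2
eef_pos: [0.4868, 0.0772, 0.2691]
tool_rot: [-0.001, 0.366, 0.931, -0.001]
contact_force: [-5.0, -4.5, 13.9]
gripper_width: 0.313
```

```bash
python3 st.py; python3 - <<'E'
from h import *
c=cam("top"); crop(c,"t13.png",200,180,290,240,8,2)
E
```

```text
t 22.20 r 0.1469 handle 0.572 toolx-h -0.012  Ftan -6.7 Frad 0.7 Fz 13.9 [0.4868 0.0772 0.2691]
```

View pics/t13.png

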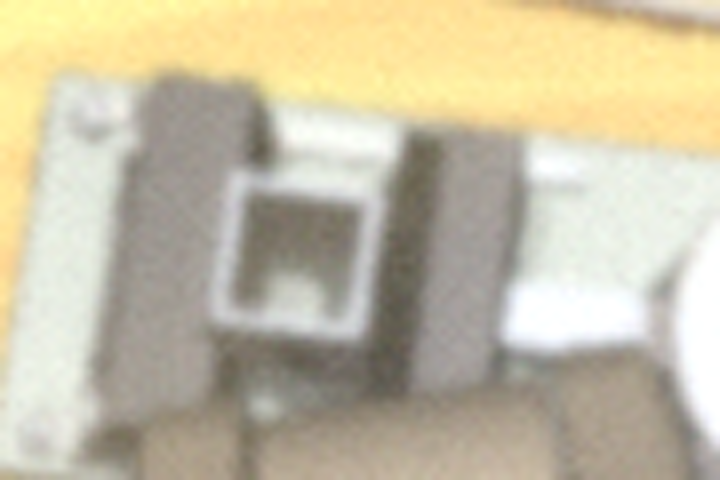

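Emit:
play_rows(commands=[[0,0.0015,0,0.573],[0,0.0015,0,0.573]])

```text
t: 22.45
eef_pos: [0.4889, 0.0794, 0.2691]
tool_rot: [-0.001, 0.375, 0.927, -0.001]
contact_force: [-5.7, -4.8, 14.8]
gripper_width: 0.305
```

```bash
python3 st.py
```

```text
t 22.45 r 0.1468 handle 0.592 toolx-h -0.012  Ftan -7.4 Frad 0.8 Fz 14.8 [0.4889 0.0794 0.2691]
```

Emit:
play_rows(commands=[[0,0.0015,0,0.573],[0,0.0015,0,0.573]])

```text
t: 22.65
eef_pos: [0.4909, 0.0816, 0.2691]
tool_rot: [-0.001, 0.385, 0.923, -0.001]
contact_force: [-4.9, -5.1, 14.7]
gripper_width: 0.308
```

```bash
python3 st.py
```

```text
t 22.65 r 0.1468 handle 0.613 toolx-h -0.012  Ftan -7.0 Frad -0.1 Fz 14.7 [0.4909 0.0816 0.2691]
```

Emit:
play_rows(commands=[[0,0.0015,0,0.573],[0,0.0015,0,0.573]])

```text
t: 22.85
eef_pos: [0.4929, 0.0835, 0.2691]
tool_rot: [-0.001, 0.394, 0.919, -0.001]
contact_force: [-6.0, -4.8, 16.0]
gripper_width: 0.31
```

```bash
python3 st.py
```

```text
t 22.85 r 0.1468 handle 0.632 toolx-h -0.013  Ftan -7.7 Frad 0.8 Fz 16.0 [0.4929 0.0835 0.2691]
```

Emit:
play_rows(commands=[[0,0.0015,0,0.573],[0,0.0015,0,0.573]])

```text
t: 23.05
eef_pos: [0.4949, 0.0854, 0.2691]
tool_rot: [-0.002, 0.403, 0.915, -0.002]
contact_force: [-7.1, -5.4, 16.7]
gripper_width: 0.31
```

```bash
python3 st.py
```

```text
t 23.05 r 0.1468 handle 0.650 toolx-h -0.014  Ftan -8.9 Frad 0.9 Fz 16.7 [0.4949 0.0854 0.2691]
```

The effort is rising (8.9 against a running effort of 7.0), so the post has met the stop. Smaller steps.

Emit:
play_rows(commands=[[0,0.0015,0,0.573],[0,0,0,0]])

```text
t: 23.25
eef_pos: [0.4961, 0.0865, 0.2691]
tool_rot: [-0.001, 0.408, 0.913, -0.002]
contact_force: [-7.4, -4.8, 15.8]
gripper_width: 0.309
```

```bash
python3 st.py
```

```text
t 23.25 r 0.1468 handle 0.661 toolx-h -0.013  Ftan -8.7 Frad 1.5 Fz 15.8 [0.4961 0.0865 0.2691]
```

Emit:
play_rows(commands=[[0,0.0015,0,0.573],[0,0.0005,0,0.2]])

```text
t: 23.45
eef_pos: [0.4973, 0.0876, 0.269]
tool_rot: [-0.002, 0.414, 0.91, -0.002]
contact_force: [-9.3, -6.1, 18.3]
gripper_width: 0.307
```

```bash
python3 st.py
```

```text
t 23.45 r 0.1468 handle 0.672 toolx-h -0.016  Ftan -11.0 Frad 1.7 Fz 18.3 [0.4973 0.0876 0.269 ]
```

Effort is now 11.0, 4 N over running, so snug at about 40 N. Hold a moment and average.

Emit:
play_rows(commands=[[0,0.0005,0,0.2]])

```text
t: 23.55
eef_pos: [0.4976, 0.0878, 0.269]
tool_rot: [-0.002, 0.416, 0.91, -0.002]
contact_force: [-8.5, -5.9, 17.6]
gripper_width: 0.307
```

```bash
python3 st.py
```

```text
t 23.55 r 0.1467 handle 0.675 toolx-h -0.017  Ftan -10.3 Frad 1.3 Fz 17.6 [0.4976 0.0878 0.269 ]
```

Emit:
play_rows(commands=[[0,0,0,0]])

```text
t: 23.65
eef_pos: [0.4976, 0.0879, 0.269]
tool_rot: [-0.002, 0.415, 0.91, -0.002]
contact_force: [-7.7, -6.5, 16.9]
gripper_width: 0.311
```

```bash
python3 st.py
```

```text
t 23.65 r 0.1468 handle 0.675 toolx-h -0.016  Ftan -10.1 Frad 0.3 Fz 16.9 [0.4976 0.0879 0.269 ]
```

Emit:
play_rows(commands=[[0,0,0,0],[0,0,0,0]])

```text
t: 23.85
eef_pos: [0.4976, 0.0878, 0.2691]
tool_rot: [-0.002, 0.415, 0.91, -0.002]
contact_force: [-7.8, -6.3, 17.5]
gripper_width: 0.307
```

```bash
python3 st.py
```

```text
t 23.85 r 0.1467 handle 0.675 toolx-h -0.016  Ftan -10.0 Frad 0.5 Fz 17.5 [0.4976 0.0878 0.2691]
```

Emit:
play_rows(commands=[[0,0.001,0,0.38],[0,0.001,0,0.38]])

```text
t: 24.05
eef_pos: [0.499, 0.089, 0.269]
tool_rot: [-0.002, 0.422, 0.907, -0.002]
contact_force: [-9.3, -5.7, 19.1]
gripper_width: 0.31
```

```bash
python3 st.py
```

```text
t 24.05 r 0.1467 handle 0.687 toolx-h -0.018  Ftan -10.7 Frad 1.8 Fz 19.1 [0.499 0.089 0.269]
```

Emit:
play_rows(commands=[[0,0,0,0],[0,0,0,0]])

```text
t: 24.25
eef_pos: [0.499, 0.0891, 0.269]
tool_rot: [-0.002, 0.421, 0.907, -0.002]
contact_force: [-9.0, -6.4, 18.4]
gripper_width: 0.31
```

```bash
python3 st.py; python3 - <<'E'
from h import *
c=cam("top"); crop(c,"t14.png",200,180,290,240,8,2)
s=cam("scene"); crop(s,"s14.png",270,170,380,280,6,2)
w=cam("wrist"); cv2.imwrite("pics/w14.png",w["frame"])
E
```

```text
t 24.25 r 0.1467 handle 0.688 toolx-h -0.017  Ftan -11.0 Frad 1.1 Fz 18.4 [0.499  0.0891 0.269 ]
```

View pics/s14.png

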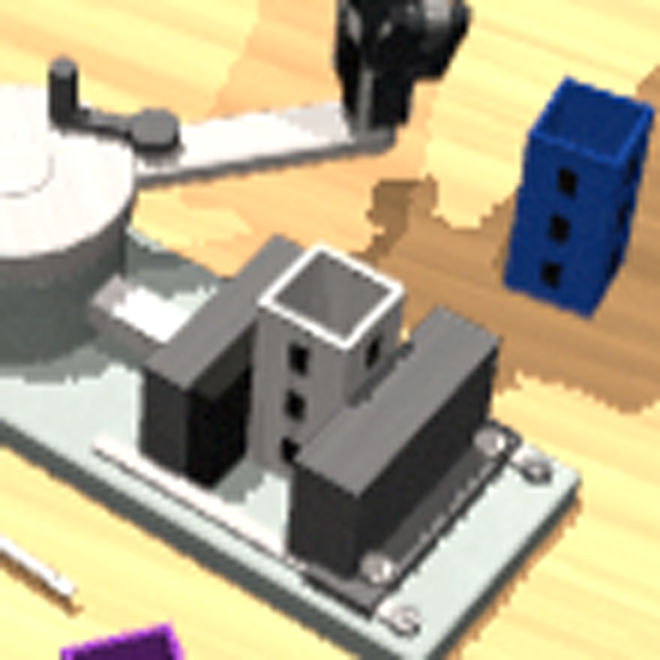

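View pics/w14.png

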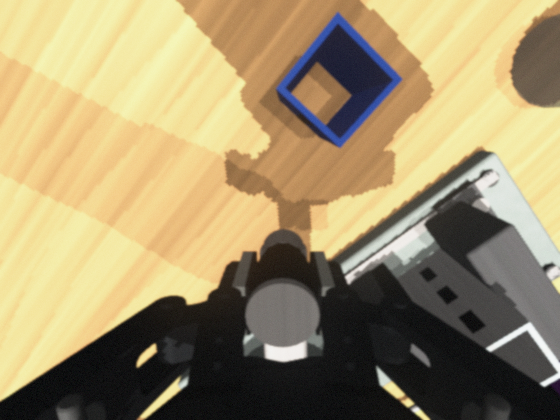

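The post stands square and upright with the lever on tighten, and effort is 4 N over running. Letting go and rising.

Emit:
play_rows(commands=[[0,0,0,0],[0,0,0,0],[0,0,0,0],[0,0,0,0],[0,0,0,0],[0,0,0,0]], claw=0.07)

```text
t: 25.0
eef_pos: [0.5009, 0.0909, 0.2686]
tool_rot: [-0.0, 0.42, 0.907, 0.0]
contact_force: [-0.1, -0.2, -0.5]
gripper_width: 0.817
```

Emit:
play_rows(commands=[[0,0,-0.01,0],[0,0,-0.02,0],[0,0,-0.03,0],[0,0,-0.04,0],[0.02,0,-0.04,0],[0.03,0,-0.02,0],[0,0,0,0],[0,0,0,0],[0,0,0,0]])

```text
t: 25.9
eef_pos: [0.4685, 0.1281, 0.4282]
tool_rot: [-0.0, 0.421, 0.907, -0.001]
contact_force: [-0.2, -0.4, 0.2]
gripper_width: 0.821
```

```bash
python3 st.py; python3 - <<'E'
from h import *
c=cam("top"); crop(c,"t15.png",190,170,350,310,5,2)
s=cam("scene"); crop(s,"s15.png",220,100,380,280,4,2)
w=cam("wrist"); cv2.imwrite("pics/w15.png",w["frame"])
E
```

```text
t 25.90 r 0.1962 handle 0.701 toolx-h -0.001  Ftan -0.4 Frad -0.2 Fz 0.2 [0.4685 0.1281 0.4282]
```

View pics/s15.png

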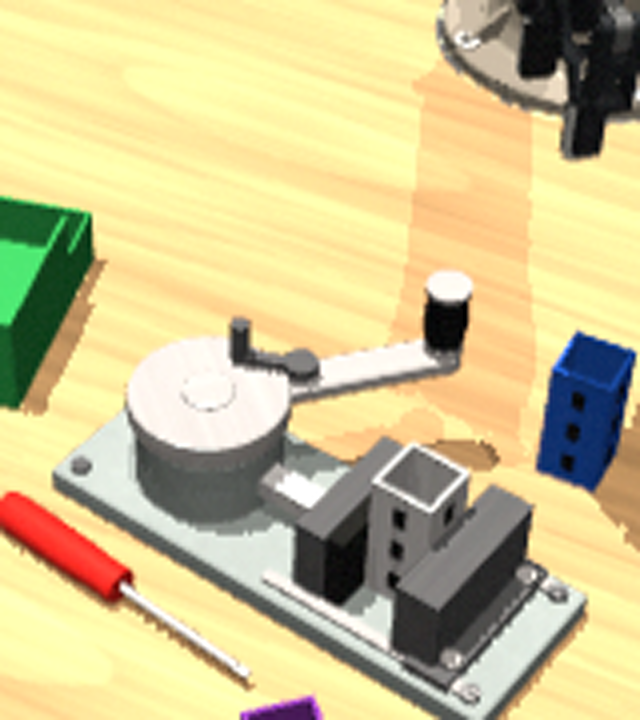

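View pics/w15.png

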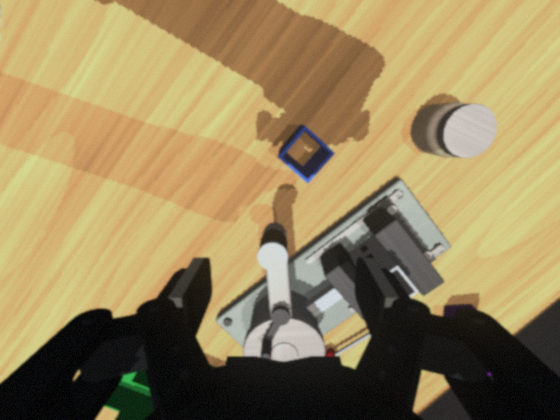

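View pics/t15.png

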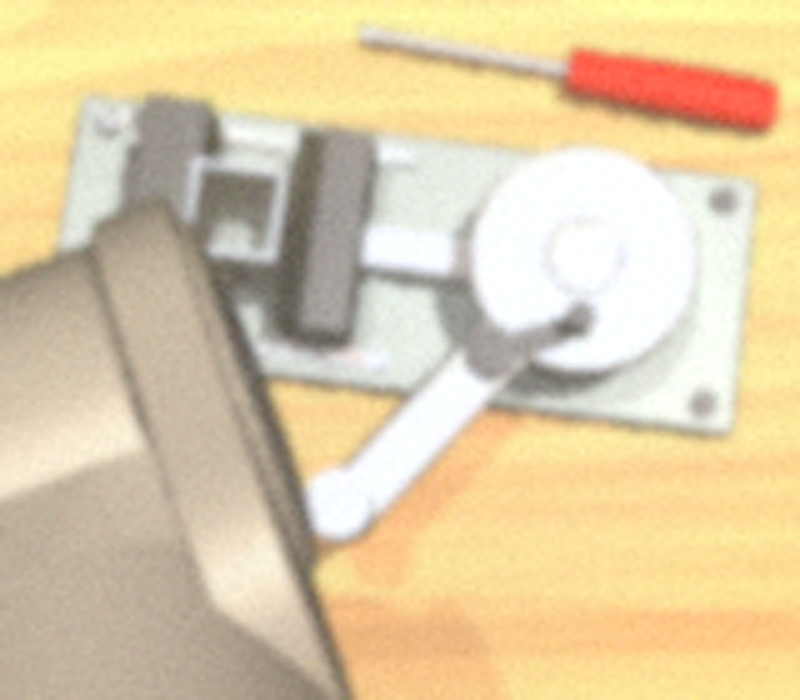

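The post is square and upright, the lever is on tighten, and the robot is clear. I'll check whether the handle sprang back, then hand in.

```bash
python3 - <<'E'
from h import *
c=cam("top"); P=lambda u,v,z: ray(c,190+u/5-.4,170+v/5-.4,z)[:2]
d=P(340,503,.138)-np.array([.5955,-.0215]); print("handle",2.976-np.arctan2(d[1],d[0]),np.linalg.norm(d))
yh=np.array([.165,.986]); A=np.array([.5955,-.0215])
print("jaw rear",[(P(*x,.076)-A)@yh for x in((375,140),(350,343))])
from station import bot
print(bot.hand_in())
E
```

```text
handle 0.629847317497302 0.14800238523231724
jaw rear [np.float64(0.09630961510777267), np.float64(0.09515567506644883)]
the job is handed in; nothing more can be done
None
```

The post is clamped and the job is handed in at about 26 s of the 72 s allowed. The hand-in gave no verdict.

**What I did**
- I flipped the lever to tighten with the closed fingers. It stayed on the tightening side at every look after that.
- I swung the handle back anticlockwise to about -0.73 rad, and the jaw stood still in the picture.
- I drove it clockwise in two strokes, to about 0.69 rad on the last. Then I let go and raised the arm clear.

**Last checks**
- **Clamping effort:** it ended at 11.0 N at the grip against a running effort of about 7 N. That is 4 N over, or roughly 40 N on the post.
- **Post:** it stands upright and square against jaw and backstop in the last pictures. I judged this by eye and did not measure the angle.
- **Jaw travel:** it moved about 29 mm, close to the 28.5 mm estimated beforehand.
- **Robot and bystanders:** the robot reads no contact force. The bin, screwdriver and jar, and the blue look-alike, look undisturbed. The purple one is only partly in the last views.

**What disagreed**
- **Handle angle:** after letting go, the camera put the handle at about 0.63 rad against 0.69 rad from the arm's pose. This could be image error or the handle springing back a little. I did not re-measure the clamping force after release.
- **Swing radius:** the measured radius was 147 mm instead of 150 mm, so my axis position is likely off by about 3 mm.

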